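Sieve brass balls from ball knobs at the laser bench

ROBOT

A 6-joint arm with a two-finger parallel gripper is mounted at the origin on the work surface. World frame = base frame: x ahead of the robot, y to its left, z up, the work surface at z = 0. Lengths are in m, angles in rad, forces in N, time in s.
With the tool pointing down it reaches from about 0.35 to 0.975 m from the base axis. Payload 4.9 kg.
Tool frame: the origin (TCP) lies at the very end of the fingers, on their centre line; the grasp point (between the pads) lies 19 mm behind it; z points along the fingers, y is the direction in which the jaws open and shut (so a half turn about z gives the same grasp; the last joint's range is limited). The gripper opens to 85 mm and grips with 20 to 120 N. Pads are 22 mm wide; open, the fingers measure 114 mm over their backs; the gripper's body (76 mm by 85 mm) begins 54 mm behind the grasp point. The pads swing forward as they close: fully open they stand 13 mm farther back than shut.
Start: joints at [1.132, 0.053, 1.613, -0, 1.476, -0.119], TCP at [0.196, 0.593, 0.231] pointing down, gripper open.
Joint ranges: [-3.01, 3.01], [-1.01, 2.22], [0.06, 2.58], [-1.02, 4.17], [0.09, 2.62], [-3.14, 3.14]. Speed limits (rad/s): [2.57, 2.57, 3.14, 3.14, 3.14, 3.14].

INTERFACE

Orientations are given as a rotation vector (axis times angle).
In Python, from station import ctrl gives the robot as it stands.
- The arm moves only by the tool step_arm, never from a script. Its argument "moves" is a list of rows, each a list of 5 numbers: the opening, from 0 (shut) to 1 (fully open), then the shift along the world's x, y, z in m, then the turn about the world's z in degrees. A call has 1 to 20 rows; each row shifts and turns the pose as measured when the row begins; what a row does not reach is not made up. A row lasts 1/8 s, in which the tool goes at most 62.5 mm and 10.7 degrees, less where a joint would pass 70% of its speed; a pose out of reach is approached as far as the arm can. A call is refused whole if a number of a shift passes 0.0625 or a number of a turn 10.7, either way. A call with a gripper value outside its range is refused whole. The fingers move at their own pace and stop on an object; "newtons" is the grip in N (left out, the last holds). Time passes only in rows, so rows that do not move let the fingers close. It gives the time, the measured TCP pose, the force and the opening at its end, in the units of the state.
- ctrl.get_obs(): the state, without advancing time (a new reading comes with each control period).
- ctrl.get_image(name): name is "scene" or "side" or "wrist"; returns a dict with "color" (400x640x3 uint8, red, green, blue), "camera_matrix" (3x3 intrinsics, pixels), "R" (3x3) and "t" (3): a world point X has camera coordinates R X + t; the wrist camera has in their place "T_tool_cam" (4x4, takes a point from camera to tool coordinates, whose origin is the TCP and whose axes are the flange's). Camera axes: x right, y down, z forward; pixel columns grow to the right and rows downward; lengths in m; the calibration is good to about 2 mm. A picture is of the moment at which its call begins: read the wrist's pose just before it. There is no depth.
- ctrl.finish_job(): hands the job in, once; it reports no verdict.
Trained networks look in a picture, given as the dict that the camera call returned (one of the last four; its "shot" number tells which), for a name from the list of things; names that differ only in an ending like _2 or _b are one class to them, and where a whole thing is asked for, a point or a joint stands for the part that bears it (a point fixed in the world has none). Each returns a list of dicts, best first, with "p" (0 to 1); they miss things now and then, are a little off and sometimes report something else, mostly with a low value. They report only what shows in the picture. A call takes as long as a camera call. They do not tell look-alikes from the thing itself.
- ctrl.spot_in(picture, query): "bbox" ([left, top, right, bottom] in pixels, round what is visible of it).
The state is a dict: "t": time; "q": joint angles; "dq": joint speeds; "effort": joint torques, N m; "tool_pos": TCP position; "tool_rot": TCP orientation; "contact_force": force on the tool from outside, world axes, zero at the start; "wrist_torque": the same for the moment, N m; "opening": finger opening in m.
Only numpy, scipy, OpenCV 4.12 (cv2) and the standard library are available. Lean on these libraries where they do the work, as an engineer would, in place of code of your own. Each camera call takes 0.05 s, during which the arm holds its last target.

TASK

Two small brass balls and two bigger black ball knobs lie mixed on the little bar sieve. Take the sieve by its handle and shake it over its pan until both brass balls have dropped through into the pan, keeping the knobs on it. Then tip both knobs into the orange tub, not the blue one, and set the sieve back level on its pan where it stood and let go.

Things in the scene. Friction and masses are not known exactly. Their poses are not given: they have to be found in the camera images.
- sieve_grip (a point): Centre of the sieve's handle, a flat-sided black bar 16 mm thick (point x), 87 long (y), 24 tall; grip across its thickness from above. The rigid sieve (0.2-0.36 kg, 164 x 95 mm) hangs below on two uprights: underside 80 mm under this point, floor bar tops 75 mm under it. It stands loose on the rims of a fixed white pan, centred, same yaw; this point then is 110 mm up. z is up when level.
- tub: Orange plastic tub for the knobs, fixed, open: 150 x 150 mm, 50 mm tall, walls and floor 5 mm. Origin at the centre of its underside, on the work surface; x and y along its sides, z up. A blue tub of the same shape also stands there and is not to be used; which stands where changes.
- brass_a: Small shiny brass ball, 14 mm across, 12 g; origin at its centre. It starts on top of a floor bar of the sieve. The floor is flat bars along the sieve's x, the two middle ones 9 mm wide, with three 19 mm gaps centred at y = -28, 0 and 28 mm; shaking along y by some 20 mm each way makes the ball roll off its bar and drop through a gap.
- brass_b: The other small brass ball, the same; origin at its centre. The pan below is 130 mm (sieve x) by 134 mm (sieve y), 30 mm tall, walls 5 mm, floor 8 mm thick (a ball in it has its centre 15 mm up); the sieve can be shaken 20 mm each way along y, lifted about 10 mm, with all gaps still over it.
- knob_a: Large black plastic ball knob, steel insert, 28 mm across, 22 g; origin at its centre. Starts in an outer gap of the sieve, too big to fall through, free to roll along it (x). The sieve's sides (y = +-45, 25 mm tall, to x = +-82 mm) have walls; at its +x and -x ends the bars only bend up 28 degrees from x = +-34 to +-56 mm: tip an end down about 50 degrees and knobs roll out over it.
- knob_b: The other large black ball knob, the same, in the other outer gap; origin at its centre.
Things that resemble listed ones, but are neither listed nor needed, are in the scene too. What is shaped like the knob_b but purple or red is not meant.

How it is judged:
On the way, in this order (a step that is already met when the one before it is completed fails the run):
1. both brass balls have dropped through the sieve into the pan while both knobs are still on the sieve (height (world z) of brass_a between 0.0105 and 0.025 m and height (world z) of brass_b between 0.0105 and 0.025 m and horizontal distance between each of brass_a, brass_b and sieve_grip below 0.14 m and distance between each of knob_a, knob_b and sieve_grip below 0.11 m and z of each of knob_a, knob_b in the frame of sieve_grip above -0.072 m), for 0.2 s.
2. both knobs have been tipped into the orange tub (x of knob_a in the frame of tub between -0.07 and 0.07 m and y of knob_a in the frame of tub between -0.07 and 0.07 m and height (world z) of each of knob_a, knob_b below 0.05 m and x of knob_b in the frame of tub between -0.07 and 0.07 m and y of knob_b in the frame of tub between -0.07 and 0.07 m), for 0.2 s.
At the end, for the whole second after the job is handed in: Both brass balls lie on the floor of the pan, both knobs lie inside the orange tub, and the released sieve stands on its pan again, its handle within 20 mm of where it started and level within about 6 degrees (all of step 2 and height (world z) of brass_a between 0.0105 and 0.025 m and height (world z) of brass_b between 0.0105 and 0.025 m and horizontal distance between each of brass_a, brass_b and sieve_grip below 0.12 m and distance of sieve_grip from where it was at the start of the episode below 0.02 m and angle between sieve_grip's own z axis and vertical below 0.1 rad); the robot touches nothing.
It also fails if it takes over 72 s, if anything falls off the work surface, if the arm or the gripper's body presses on something with over 40 N, if the wrist force passes 120 N, or if a joint passes its speed limit or range.

## Working session

There is one attempt and no reset: what is moved stays moved. The work goes in short steps, Python scripts to look and compute and a tool call to move; the robot and the scene stay as the last step left them, time stands still between calls to the robot, and variables do not carry over. Pictures are saved under pics/ and viewed, and the job is handed in when it is done.

Besides the shell and the picture viewer there is one more tool, called by a JSON object that holds its "api" and its "payload". step_arm: Moves the arm, as the interface text tells. Its arguments: {"type":"object","properties":{"moves":{"type":"array","items":{"type":"array","items":{"type":"number"}}},"newtons":{"type":"number"}},"required":["moves"]}

```bash
mkdir -p pics; ls
cat > h.py <<'E'
from station import ctrl
import numpy as np, cv2
def shot(n,f):
    im=ctrl.get_image(n); cv2.imwrite('pics/'+f,im['color'][:,:,::-1]); return im
def ray(im,u,v):
    K=im['camera_matrix'];d=np.linalg.inv(K)@np.array([u,v,1.]);R=im['R'];t=im['t']
    return -R.T@t, R.T@d
def atz(im,u,v,z):
    c,d=ray(im,u,v); return c+d*(z-c[2])/d[2]
def proj(im,X):
    c=im['R']@np.asarray(X)+im['t'];p=im['camera_matrix']@c;return p[:2]/p[2]
E
python3 - <<'E'
from h import *
o=ctrl.get_obs();print({k:np.round(v,3) for k,v in o.items()})
for n in ['scene','side','wrist']:
    im=shot(n,n+'0.png')
    for q in ['sieve_grip','tub','brass_a','knob_a']:
        print(n,q,[(np.round(d['bbox']).tolist(),round(d['p'],2)) for d in ctrl.spot_in(im,q)][:6])
    if n!='wrist': print(np.round(-im['R'].T@im['t'],3))
E
```

```text
pics
{'t': np.float64(0.0), 'q': array([ 1.132,  0.053,  1.614,  0.   ,  1.476, -0.119]), 'dq': array([ 0.   , -0.   ,  0.001, -0.001,  0.001,  0.001]), 'effort': array([-1.0000e-03, -3.9368e+01, -3.7018e+01, -0.0000e+00,  7.0000e-03,
        0.0000e+00]), 'tool_pos': array([0.196, 0.593, 0.23 ]), 'tool_rot': array([-5.000e-01, -3.101e+00,  3.000e-03]), 'contact_force': array([ 0.504,  0.219, -0.72 ]), 'wrist_torque': array([ 0.021, -0.036,  0.014]), 'opening': np.float64(0.086)}
scene sieve_grip [([276.0, 180.0, 364.0, 259.0], 0.6)]
scene tub [([157.0, 265.0, 295.0, 397.0], 0.69)]
scene brass_a []
scene knob_a [([317.0, 201.0, 332.0, 214.0], 0.56), ([359.0, 278.0, 378.0, 294.0], 0.45), ([303.0, 222.0, 317.0, 236.0], 0.42)]
[ 0.795 -0.383  0.598]
side sieve_grip [([274.0, 169.0, 359.0, 236.0], 0.82)]
side tub [([275.0, 263.0, 373.0, 349.0], 0.74)]
side brass_a []
side knob_a [([375.0, 230.0, 390.0, 241.0], 0.52)]
[ 0.493 -0.829  0.673]
wrist sieve_grip []
wrist tub []
wrist brass_a []
wrist knob_a []
```

View pics/scene0.png

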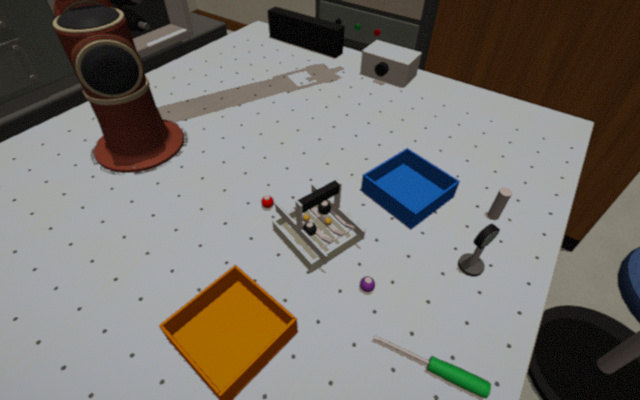

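View pics/side0.png

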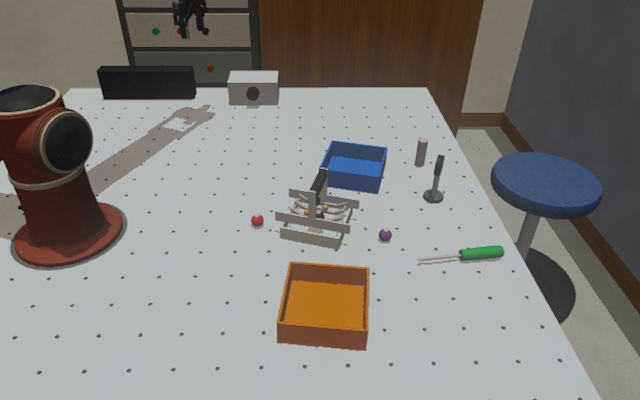

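Run:
```python
import cv2,numpy as np
a=cv2.imread('pics/scene0.png')[170:280,240:400];b=cv2.imread('pics/side0.png')[150:260,250:410]
cv2.imwrite('pics/z0.png',np.vstack([cv2.resize(a,None,fx=4.3,fy=2.7*1,interpolation=2)[:, :] if 0 else cv2.resize(a,(436,300),interpolation=2),cv2.resize(b,(436,300),interpolation=2)]))
a=cv2.resize(cv2.imread('pics/scene0.png')[170:275,265:375],None,fx=5.5,fy=5.5,interpolation=2);cv2.imwrite('pics/z1.png',a)
b=cv2.resize(cv2.imread('pics/side0.png')[160:255,265:370],None,fx=6,fy=6,interpolation=2);cv2.imwrite('pics/z2.png',b)
```

```text
(no output)
```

View pics/z1.png

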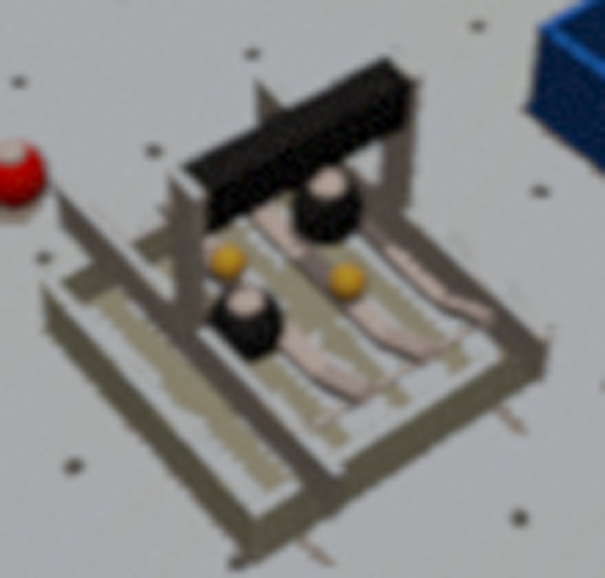

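View pics/z2.png

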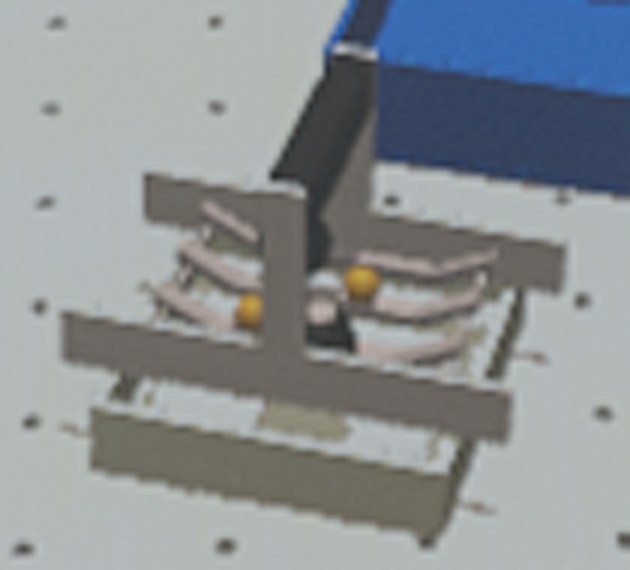

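```bash
cat > m.py <<'E'
from h import *
im=ctrl.get_image('scene'); si=ctrl.get_image('side')
P=[(im,265+u/5.5,170+v/5.5) for u,v in [(183,170),(386,58),(413,80),(207,193)]]+[(si,265+u/6,160+v/6) for u,v in [(272,178),(330,50),(377,57),(305,190)]]
for p in P: print(np.round(atz(*p,.122),4))
c=[np.mean([atz(*p,.122) for p in P[i:i+4]],axis=0) for i in (0,4)];print(c)
for i in (0,4):
    d=atz(*P[i+1],.122)-atz(*P[i],.122)+atz(*P[i+2],.122)-atz(*P[i+3],.122);print(np.degrees(np.arctan2(d[1],d[0])), np.linalg.norm(d)/2)
print('tub scene');T=[(161,325),(236,267),(297,321),(224,397)]
for u,v in T: print(np.round(atz(im,u,v,.05),3))
print(np.mean([atz(im,u,v,.05) for u,v in T],axis=0))
T=[(288,264),(370,267),(366,331),(281,327)]
for u,v in T: print(np.round(atz(si,u,v,.05),3))
print(np.mean([atz(si,u,v,.05) for u,v in T],axis=0))
for n,u,v in [('blue',408,150),('blue',363,183),('blue',457,184),('blue',412,217)]:print(n,np.round(atz(im,u,v,.05),3))
print('purple',atz(im,367,284,.014),'red',atz(im,267,202,.014))
# pan outer bottom corner check
E
python3 m.py
```

```text
[ 0.5181 -0.0241  0.122 ]
[0.5435 0.0572 0.122 ]
[0.5566 0.0533 0.122 ]
[ 0.5302 -0.0279  0.122 ]
[ 0.5187 -0.022   0.122 ]
[0.5418 0.059  0.122 ]
[0.5584 0.054  0.122 ]
[ 0.5296 -0.0293  0.122 ]
[array([0.53711809, 0.01463786, 0.122     ]), array([0.5371237 , 0.01543799, 0.122     ])]
72.3212715385213 0.08524842647824941
72.4800760593322 0.08616996525721128
tub scene
[ 0.459 -0.299  0.05 ]
[ 0.481 -0.158  0.05 ]
[ 0.626 -0.178  0.05 ]
[ 0.609 -0.319  0.05 ]
[ 0.54363393 -0.23841779  0.05      ]
[ 0.474 -0.162  0.05 ]
[ 0.626 -0.173  0.05 ]
[ 0.601 -0.321  0.05 ]
[ 0.464 -0.31   0.05 ]
[ 0.54097226 -0.24143233  0.05      ]
blue [0.59 0.31 0.05]
blue [0.558 0.151 0.05 ]
blue [0.725 0.264 0.05 ]
blue [0.684 0.122 0.05 ]
purple [ 0.67656021 -0.03784664  0.014     ] red [0.40231471 0.01655991 0.014     ]
```

```bash
cat >> h.py <<'E'
from scipy.spatial.transform import Rotation as Ro
def st():
    o=ctrl.get_obs();R=Ro.from_rotvec(o['tool_rot']).as_matrix()
    print('t',round(float(o['t']),2),'pos',np.round(o['tool_pos'],4),'yawY',round(float(np.degrees(np.arctan2(R[1,1],R[0,1]))),2),'zaxis',np.round(R[:,2],3),'open',round(float(o['opening']),4),'F',np.round(o['contact_force'],1),'T',np.round(o['wrist_torque'],2),'q',np.round(o['q'],2))
    return o
E
python3 -c "
from h import *
st()"
```

```text
t 0.85 pos [0.1965 0.5933 0.2313] yawY 71.68 zaxis [-0.  0. -1.] open 0.0855 F [-0.6  0.7  0.9] T [ 0.01 -0.01 -0.03] q [ 1.13  0.05  1.61  0.    1.48 -0.12]
```

{"api": "step_arm", "payload": {"moves": [[1,0.031,-0.0525,0,-8.1],[1,0.031,-0.0525,0,-8.1],[1,0.031,-0.0525,0,-8.1],[1,0.031,-0.0525,0,-8.1],[1,0.031,-0.0525,0,-8.1],[1,0.031,-0.0525,0,-8.1],[1,0.031,-0.0525,0,-8.1],[1,0.031,-0.0525,0,-8.1],[1,0.031,-0.0525,0,-8.1],[1,0.031,-0.0525,0,-8.1]], "newtons": 60}}

```text
t: 2.1
tool_pos: [0.5108, 0.0564, 0.2336]
tool_rot: [2.428, 1.983, 0.01]
contact_force: [0.4, 0.7, 0.2]
opening: 0.0853
```

```bash
python3 -c "
from h import *
st();shot('wrist','w1.png');st()"
```

```text
t 2.1 pos [0.5108 0.0564 0.2336] yawY -11.53 zaxis [ 0.009 -0.001 -1.   ] open 0.0853 F [0.4 0.7 0.2] T [ 0.01 -0.    0.04] q [-0.03 -0.23  1.87 -0.    1.49  0.17]
t 2.15 pos [0.5135 0.0503 0.2336] yawY -12.06 zaxis [ 0.011 -0.007 -1.   ] open 0.0855 F [-0.5 -5.7  0.4] T [-0.16  0.02 -0.04] q [-0.04 -0.22  1.87 -0.01  1.48  0.17]
```

View pics/w1.png

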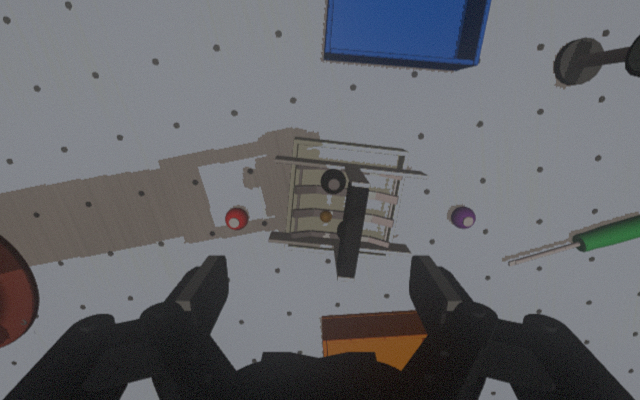

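{"api": "step_arm", "payload": {"moves": [[1,0.0235,-0.0353,0,-5.5],[1,0,0,0,0]]}}

```text
t: 2.4
tool_pos: [0.5383, 0.0117, 0.2338]
tool_rot: [2.531, 1.84, 0.007]
contact_force: [-1.4, 0.8, -0.3]
opening: 0.0854
```

```bash
python3 -c "
from h import *
st()"
```

```text
t 2.4 pos [0.5383 0.0117 0.2338] yawY -17.97 zaxis [ 0.011 -0.007 -1.   ] open 0.0854 F [-1.4  0.8 -0.3] T [-0.02 -0.01 -0.01] q [-0.11 -0.16  1.82 -0.01  1.48  0.2 ]
```

{"api": "step_arm", "payload": {"moves": [[1,-0.001,0.003,-0.05,0.3],[1,0,0,-0.05,0],[1,0,0,-0.04,0],[1,0,0,0,0]]}}

```text
t: 2.9
tool_pos: [0.5366, 0.0171, 0.0926]
tool_rot: [2.521, 1.851, 0.013]
contact_force: [0.3, -1.0, 0.9]
opening: 0.0856
```

```bash
python3 -c "
from h import *
st();shot('side','s2.png');shot('wrist','w2.png')"
```

```text
t 2.9 pos [0.5366 0.0171 0.0926] yawY -17.43 zaxis [ 0.014 -0.006 -1.   ] open 0.0856 F [ 0.3 -1.   0.9] T [0.02 0.03 0.01] q [-0.1  -0.04  1.95 -0.    1.22  0.2 ]
```

View pics/w2.png

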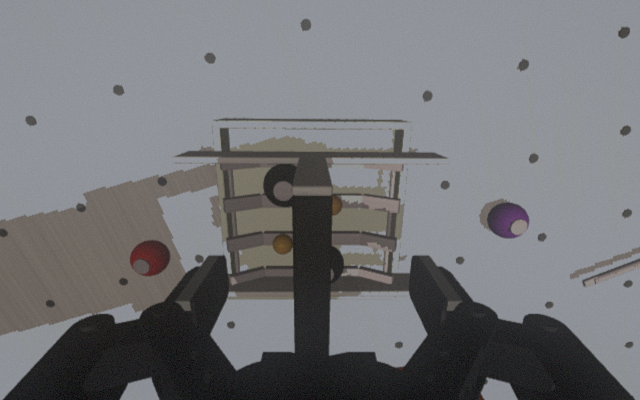

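{"api": "step_arm", "payload": {"moves": [[0,0,-0.002,-0.003,0],[0,0,0,0,0],[0,0,0,0,0],[0,0,0,0,0],[0,0,0,0,0],[0,0,0,0,0]], "newtons": 100}}

```text
t: 3.75
tool_pos: [0.5436, 0.0148, 0.1017]
tool_rot: [2.512, 1.845, 0.033]
contact_force: [-0.6, 0.9, 2.0]
opening: 0.0139
```

```bash
python3 -c "
from h import *
st()"
```

```text
t 3.75 pos [0.5436 0.0148 0.1017] yawY -17.41 zaxis [ 0.032 -0.007 -0.999] open 0.0139 F [-0.6  0.9  2. ] T [ 0.17  0.59 -0.03] q [-0.11 -0.04  1.94 -0.    1.22  0.2 ]
```

```bash
python3 -c "
from h import *
a=shot('side','s3.png');st();b=shot('wrist','w3.png')
c=cv2.imread('pics/s3.png')[110:260,240:400];cv2.imwrite('pics/s3z.png',cv2.resize(c,None,fx=4,fy=4,interpolation=2))"
```

```text
t 3.8 pos [0.5436 0.0148 0.1016] yawY -17.41 zaxis [ 0.032 -0.007 -0.999] open 0.0139 F [-1.2  0.1  1.9] T [ 0.25  0.69 -0.04] q [-0.11 -0.04  1.94 -0.    1.22  0.2 ]
```

View pics/s3z.png

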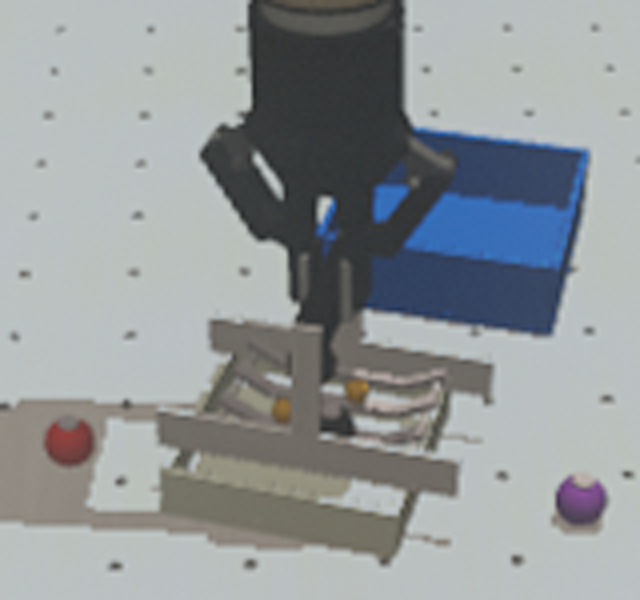

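View pics/w3.png

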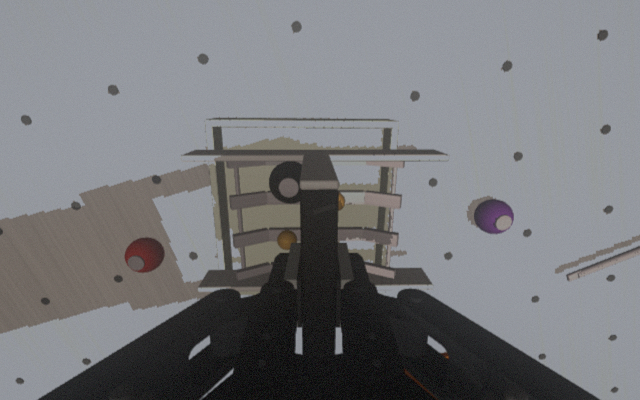

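{"api": "step_arm", "payload": {"moves": [[0,0,0,0,0],[0,0,0,0,0]]}}

```text
t: 4.1
tool_pos: [0.5436, 0.0147, 0.1016]
tool_rot: [2.512, 1.845, 0.033]
contact_force: [-1.6, 0.4, 2.3]
opening: 0.0139
```

```bash
python3 -c "
from h import *
st()"
```

```text
t 4.1 pos [0.5436 0.0147 0.1016] yawY -17.42 zaxis [ 0.032 -0.007 -0.999] open 0.0139 F [-1.6  0.4  2.3] T [0.16 0.7  0.06] q [-0.11 -0.04  1.94 -0.    1.22  0.2 ]
```

{"api": "step_arm", "payload": {"moves": [[0,0,0,0.006,0],[0,0,0,0.006,0],[0,0,0,0,0]]}}

```text
t: 4.47
tool_pos: [0.5431, 0.0145, 0.1123]
tool_rot: [2.512, 1.845, 0.032]
contact_force: [0.5, 0.3, -3.2]
opening: 0.0138
```

```bash
python3 -c "
from h import *
st()
a=shot('side','s4.png');b=shot('scene','c4.png')
c=cv2.imread('pics/s4.png')[160:260,250:390];cv2.imwrite('pics/s4z.png',cv2.resize(c,None,fx=5,fy=5,interpolation=2))
c=cv2.imread('pics/c4.png')[150:280,240:390];cv2.imwrite('pics/c4z.png',cv2.resize(c,None,fx=4.5,fy=4.5,interpolation=2))"
```

```text
t 4.47 pos [0.5431 0.0145 0.1123] yawY -17.41 zaxis [ 0.031 -0.008 -0.999] open 0.0138 F [ 0.5  0.3 -3.2] T [0.01 0.01 0.04] q [-0.11 -0.06  1.93 -0.    1.24  0.2 ]
```

View pics/s4z.png

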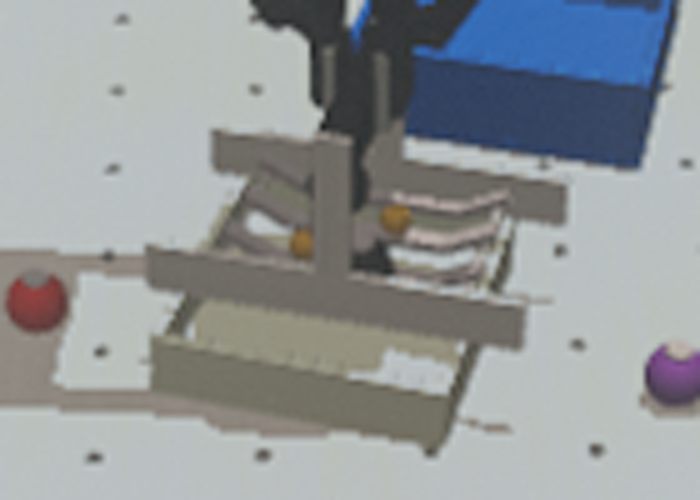

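View pics/c4z.png

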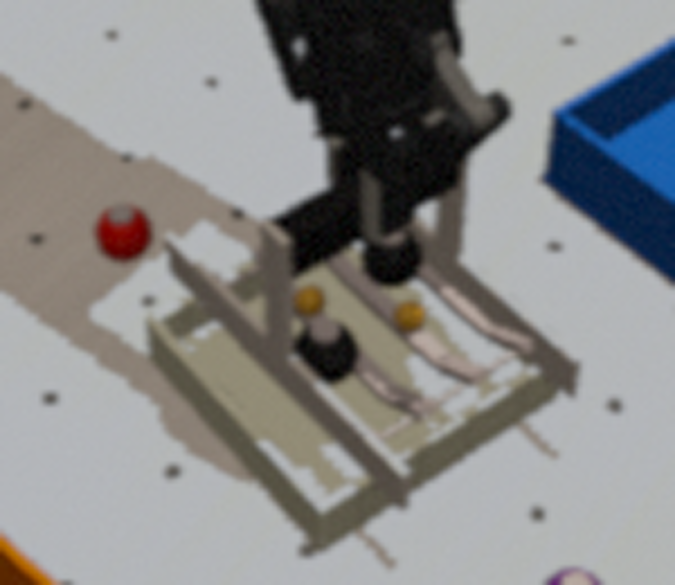

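{"api": "step_arm", "payload": {"moves": [[0,0.005,0.016,0,0],[0,-0.005,-0.016,0,0],[0,-0.005,-0.016,0,0],[0,0.005,0.016,0,0],[0,0.005,0.016,0,0],[0,-0.005,-0.016,0,0],[0,-0.005,-0.016,0,0],[0,0.005,0.016,0,0],[0,0,0,0,0],[0,0,0,0,0]]}}

```text
t: 5.82
tool_pos: [0.5426, 0.0148, 0.1111]
tool_rot: [2.513, 1.845, 0.03]
contact_force: [0.0, 1.0, -2.5]
opening: 0.0142
```

```bash
cat > look.py <<'E'
from h import *
import sys
n=sys.argv[1]
st()
a=shot('side','s%s.png'%n);b=shot('scene','c%s.png'%n)
c=cv2.imread('pics/s%s.png'%n)[150:260,250:390];c1=cv2.resize(c,(400,314),interpolation=2)
c=cv2.imread('pics/c%s.png'%n)[165:275,260:400];c2=cv2.resize(c,(400,314),interpolation=2)
cv2.imwrite('pics/z%s.png'%n,np.hstack([c1,c2]))
E
python3 look.py 5
```

```text
t 5.83 pos [0.5426 0.0148 0.1111] yawY -17.43 zaxis [ 0.03  -0.007 -1.   ] open 0.0142 F [ 0.   1.  -2.5] T [0.02 0.04 0.01] q [-0.11 -0.06  1.93 -0.    1.24  0.2 ]
```

View pics/z5.png

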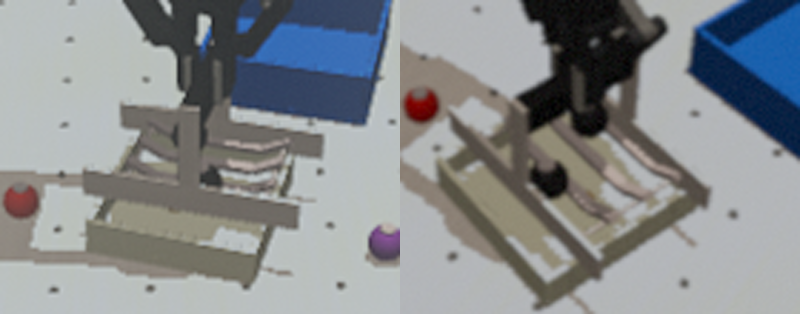

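```bash
python3 -c "
from h import *
b=shot('wrist','w5.png')
print(ctrl.spot_in(b,'brass_a'))
c=cv2.imread('pics/w5.png')[90:310,170:450];cv2.imwrite('pics/w5z.png',cv2.resize(c,None,fx=2.5,fy=2.5,interpolation=2))
"
```

```text
[{'bbox': [278.0, 206.6, 297.2, 220.8], 'p': 0.74}]
```

View pics/w5z.png

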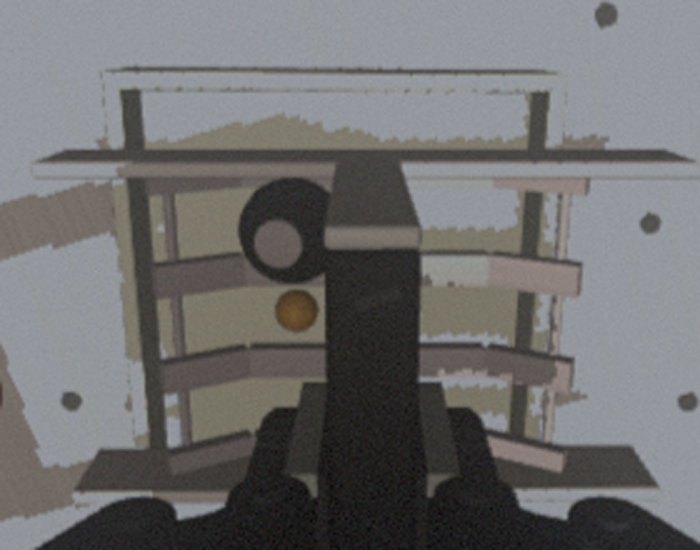

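{"api": "step_arm", "payload": {"moves": [[0,0,0,0.03,0],[0,0,0,0.04,0],[0,0,0,0.04,0],[0,0,0,0.02,0],[0,0,0,0,0]]}}

```text
t: 6.65
tool_pos: [0.5405, 0.0147, 0.2426]
tool_rot: [2.516, 1.846, 0.026]
contact_force: [-0.6, 0.3, -3.3]
opening: 0.0142
```

```bash
sed -i 's/\[150:260,250:390\]/[80:260,230:400]/; s/\[165:275,260:400\]/[90:270,230:400]/; s/(400,314)/(400,424)/g' look.py; python3 look.py 6
```

```text
t 6.65 pos [0.5405 0.0147 0.2426] yawY -17.44 zaxis [ 0.026 -0.007 -1.   ] open 0.0142 F [-0.6  0.3 -3.3] T [-0.01  0.02  0.01] q [-0.11 -0.17  1.81 -0.    1.48  0.2 ]
```

View pics/z6.png

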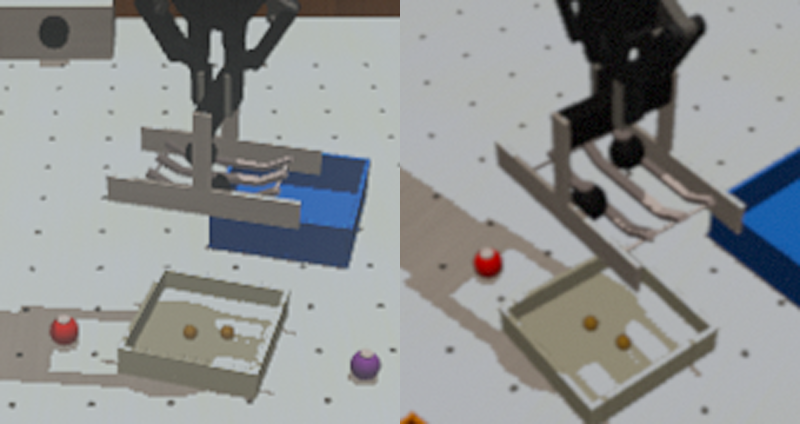

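{"api": "step_arm", "payload": {"moves": [[0,-0.0055,-0.0085,0,0],[0,-0.011,-0.017,0,0],[0,-0.0165,-0.025,0,0],[0,-0.022,-0.034,0,0],[0,-0.022,-0.034,0,0],[0,-0.022,-0.034,0,0],[0,-0.0165,-0.025,0,0],[0,-0.011,-0.017,0,0],[0,-0.0055,-0.0085,0,0],[0,0,0,0,0],[0,0,0,0,0]], "newtons": 115}}

```text
t: 8.12
tool_pos: [0.3909, -0.1981, 0.2271]
tool_rot: [2.534, 1.85, -0.001]
contact_force: [-0.0, 0.5, -2.9]
opening: 0.0135
```

```bash
cat > look.py <<'E'
from h import *
import sys
n=sys.argv[1]; x=[int(i) for i in sys.argv[2:]]  # scene l t , side l t
st()
a=shot('scene','c%s.png'%n);b=shot('side','s%s.png'%n)
A=a['color'][:,:,::-1][x[1]:x[1]+200,x[0]:x[0]+200];B=b['color'][:,:,::-1][x[3]:x[3]+200,x[2]:x[2]+200]
cv2.imwrite('pics/z%s.png'%n,np.hstack([cv2.resize(i,(400,400),interpolation=2) for i in (A,B)]))
E
python3 look.py 7 140 180 200 160
```

```text
t 8.12 pos [ 0.3909 -0.1981  0.2271] yawY -17.73 zaxis [ 0.002 -0.004 -1.   ] open 0.0135 F [-0.   0.5 -2.9] T [ 0.08 -0.02 -0.02] q [-0.64 -0.42  2.03 -0.    1.53 -0.33]
```

View pics/z7.png

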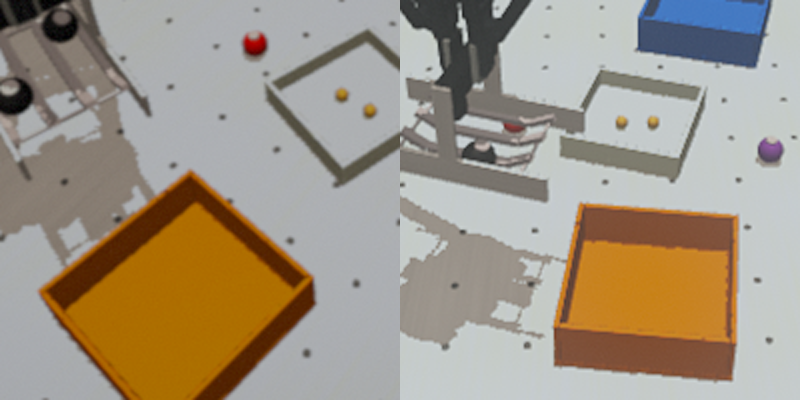

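{"api": "step_arm", "payload": {"moves": [[0,0,0,-0.015,0],[0,0,0,-0.025,0],[0,0,0,-0.025,0],[0,0,0,-0.015,0],[0,0,0,0,0]]}}

```text
t: 8.85
tool_pos: [0.3913, -0.1955, 0.1418]
tool_rot: [2.531, 1.858, -0.001]
contact_force: [-0.2, 0.1, -2.9]
opening: 0.0132
```

```bash
python3 look.py 8 140 180 200 160
```

```text
t 8.85 pos [ 0.3913 -0.1955  0.1418] yawY -17.43 zaxis [ 0.001 -0.002 -1.   ] open 0.0132 F [-0.2  0.1 -2.9] T [-0.   -0.05  0.05] q [-0.63 -0.35  2.13 -0.    1.37 -0.33]
```

View pics/z8.png

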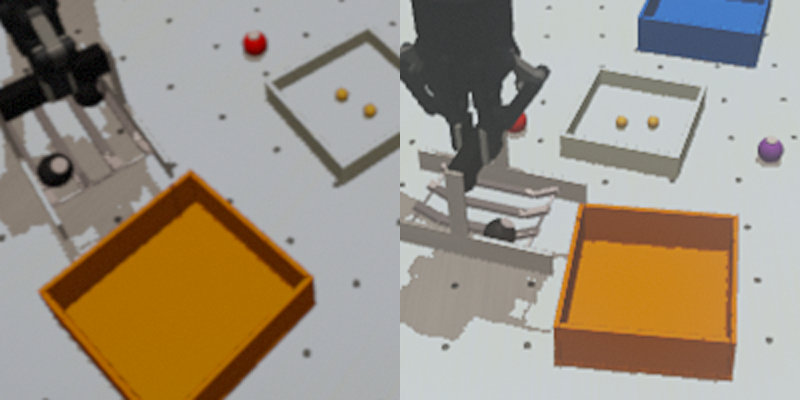

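{"api": "step_arm", "payload": {"moves": [[0,0.0143,-0.0045,0,0],[0,0.0286,-0.009,0,0],[0,0.043,-0.0135,-0.001,0],[0,0.0572,-0.018,-0.001,0],[0,0.0572,-0.018,-0.001,0],[0,-0.0572,0.018,0.002,0],[0,-0.0572,0.018,0.003,0],[0,-0.048,0.015,0.003,0],[0,-0.0286,0.009,0.002,0],[0,-0.0143,0.0045,0,0],[0,0,0,0,0]]}}

```text
t: 10.32
tool_pos: [0.4011, -0.2033, 0.1523]
tool_rot: [2.524, 1.853, 0.0]
contact_force: [0.5, 0.1, -3.1]
opening: 0.0133
```

```bash
python3 look.py 9 140 180 200 160
```

```text
t 10.32 pos [ 0.4011 -0.2033  0.1523] yawY -17.43 zaxis [ 0.006 -0.009 -1.   ] open 0.0133 F [ 0.5  0.1 -3.1] T [0.03 0.04 0.03] q [-0.63 -0.33  2.1  -0.    1.37 -0.33]
```

View pics/z9.png

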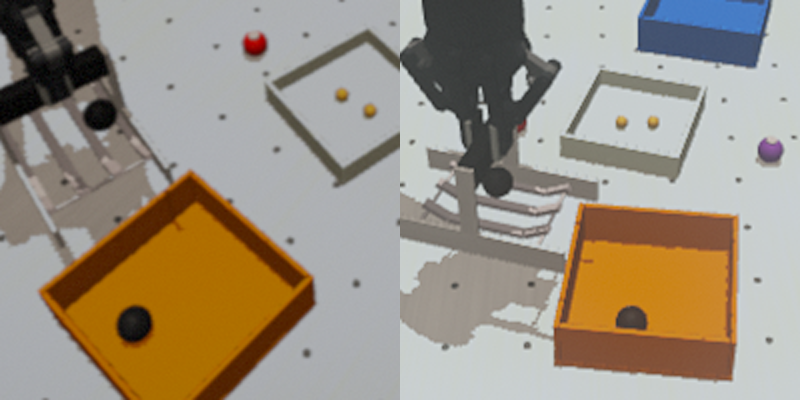

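{"api": "step_arm", "payload": {"moves": [[0,0,0,0,0],[0,0,0,0,0],[0,0,0,0,0],[0,0,0,0,0],[0,0.0143,-0.0045,0,0],[0,0.0286,-0.009,-0.002,0],[0,0.043,-0.0135,-0.002,0],[0,0.059,-0.0185,-0.002,0],[0,0.059,-0.0185,-0.002,0],[0,-0.059,0.0185,0.001,0],[0,-0.059,0.0185,0.002,0],[0,-0.054,0.017,0.002,0],[0,-0.0286,0.009,0.001,0],[0,-0.0143,0.0045,0,0],[0,0,0,0,0]]}}

```text
t: 12.3
tool_pos: [0.3965, -0.2028, 0.1313]
tool_rot: [-2.519, -1.852, 0.017]
contact_force: [0.5, -0.6, -2.6]
opening: 0.0135
```

```bash
python3 look.py 10 140 180 200 160
```

```text
t 12.3 pos [ 0.3965 -0.2028  0.1313] yawY -17.37 zaxis [-0.018  0.006 -1.   ] open 0.0135 F [ 0.5 -0.6 -2.6] T [-0.   -0.06 -0.02] q [-0.64 -0.3   2.11 -0.01  1.35 -0.33]
```

View pics/z10.png

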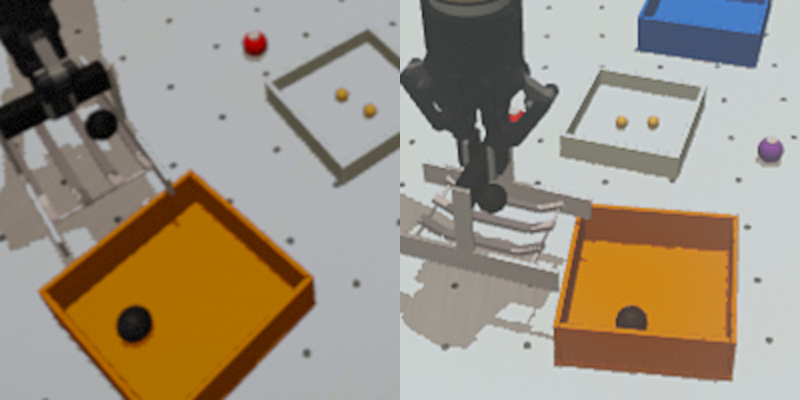

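```bash
cat > kn.py <<'E'
from h import *
def kn(si,u,v,o):
    X=atz(si,u,v,o['tool_pos'][2]-.0716+.0153)
    R=Ro.from_rotvec(o['tool_rot']).as_matrix();ax=R[:,1].copy();ax[2]=0
    d=X-o['tool_pos'];ax/=np.linalg.norm(ax);n=np.array([-ax[1],ax[0],0])
    return np.round([d@ax,d@n],4)
E
python3 - <<'E'
from kn import *
o=st();si=ctrl.get_image('side');print(kn(si,245,258,o));sc=ctrl.get_image('scene');print(kn(sc,190,242,o))
E
cat > sim.py <<'E'
import numpy as np
g=9.81
def run(cmd,x0,tau=.03,k=.74,cr=.02,h=0,tilt=0.0,rowT=.125,dt=.001):
    # cmd: velocities per row (m/s) ; returns (exit side, rel v, t) or final
    x=x0;v=0;V=0;t=0;S=0;mx=x
    for c in list(cmd)+[0]*8:
        for _ in range(int(rowT/dt)):
            a=(c-V)/tau; V+=a*dt; S+=V*dt
            th=0 if abs(x)<.034 else np.sign(x)*np.radians(28)
            th2=th-tilt
            al=(-g*np.sin(th2)-a*np.cos(th2))/(1+k)
            # along-slope accel
            if abs(v)>1e-3: al-=cr*g*np.sign(v)/(1+k)
            v+=al*dt;xo=x;x+=v*np.cos(th)*dt
            if (abs(xo)<.034)!=(abs(x)<.034) : v*=.932
            t+=dt;mx=max(mx,x)
            if abs(x)>.056+h: return (np.sign(x),round(v,2),round(t,3),round(S+x,3),round(V+v,2))
    return (0,round(mx,3),round(x,3))
if __name__=='__main__':
    c=np.array([15,30,45,60,60,-60,-60,-50,-30,-15,0])/125.
    c2=np.array([15,30,45,62,62,-62,-62,-57,-30,-15,0])/125.
    for tau in (.02,.04):
      for cr in (.0,.02,.05):
        print(tau,cr,[run(c,x0,tau,cr=cr) for x0 in (-.03,-.01,.01,.03)]);print('   2',[run(c2,x0,tau,cr=cr) for x0 in (-.03,-.01,.01,.03)])
E
python3 sim.py
```

```text
t 12.4 pos [ 0.3975 -0.2033  0.1318] yawY -17.35 zaxis [-0.017  0.005 -1.   ] open 0.0142 F [ 0.3 -0.5 -1.7] T [-0.    0.04 -0.  ] q [-0.64 -0.3   2.1  -0.01  1.35 -0.33]
[-0.0106  0.0302]
[-0.0104  0.0263]
0.02 0.0 [(np.float64(1.0), np.float64(0.42), 0.797, np.float64(0.193), np.float64(-0.06)), (np.float64(1.0), np.float64(0.5), 0.748, np.float64(0.216), np.float64(0.02)), (np.float64(1.0), np.float64(0.61), 0.742, np.float64(0.219), np.float64(0.13)), (np.float64(1.0), np.float64(0.61), 0.769, np.float64(0.206), np.float64(0.13))]
   2 [(np.float64(1.0), np.float64(0.45), 0.787, np.float64(0.199), np.float64(-0.04)), (np.float64(1.0), np.float64(0.51), 0.749, np.float64(0.218), np.float64(0.02)), (np.float64(1.0), np.float64(0.64), 0.739, np.float64(0.223), np.float64(0.14)), (np.float64(1.0), np.float64(0.62), 0.768, np.float64(0.209), np.float64(0.13))]
0.02 0.02 [(np.float64(1.0), np.float64(0.36), 0.817, np.float64(0.183), np.float64(-0.12)), (np.float64(1.0), np.float64(0.43), 0.773, np.float64(0.204), np.float64(-0.05)), (np.float64(1.0), np.float64(0.56), 0.756, np.float64
[... 2421 characters left out ...]
.196), np.float64(0.0))]
0.04 0.05 [(np.float64(1.0), np.float64(0.27), 0.861, np.float64(0.171), np.float64(-0.21)), (np.float64(1.0), np.float64(0.34), 0.822, np.float64(0.19), np.float64(-0.14)), (np.float64(1.0), np.float64(0.41), 0.817, np.float64(0.192), np.float64(-0.06)), (np.float64(-1.0), np.float64(-0.13), 1.341, np.float64(-0.061), np.float64(-0.14))]
   2 [(np.float64(1.0), np.float64(0.3), 0.852, np.float64(0.177), np.float64(-0.19)), (np.float64(1.0), np.float64(0.37), 0.813, np.float64(0.196), np.float64(-0.11)), (np.float64(1.0), np.float64(0.44), 0.809, np.float64(0.198), np.float64(-0.04)), (np.float64(-1.0), np.float64(-0.18), 1.327, np.float64(-0.067), np.float64(-0.2))]
```

Run:
```python
from kn import *
si=ctrl.get_image('side')
print('A before run1',kn(si,249,275,dict(tool_pos=np.array([.3913,-.1955,.1418]),tool_rot=np.array([2.531,1.858,-.001]))))
print('B after run1',kn(si,249,251,dict(tool_pos=np.array([.4011,-.2033,.1523]),tool_rot=np.array([2.524,1.853,0]))))
sc=ctrl.get_image('scene')
print('B z7',kn(sc,140+30,180+12,dict(tool_pos=np.array([.3909,-.1981,.2271]),tool_rot=np.array([2.534,1.85,-.001]))))
print('A z7',kn(sc,140+7,180+48,dict(tool_pos=np.array([.3909,-.1981,.2271]),tool_rot=np.array([2.534,1.85,-.001]))))
```

```text
A before run1 [ 0.0252 -0.0234]
B after run1 [-0.0043  0.0277]
B z7 [-0.0338  0.0273]
A z7 [ 0.0166 -0.0288]
```

```bash
cat > s2.py <<'E'
from sim import run
import numpy as np
P={'abr2':[60,60,-60,-60,-50,-30,-15,0],'abr3':[60,60,60,-60,-60,-50,-30,-15],'abr4':[60]*4+[-60]*3+[-30,-15],'half3':[50,60,60,-60,-60,-50,-30],'30-3':[30,60,60,-60,-60,-50,-30],'30-4':[30,60,60,60,-60,-60,-50,-30],'old':[15,30,45,60,60,-60,-60,-50,-30]}
for n,c in P.items():
    print(n)
    for tau in (.02,.04):
      for cr in (.02,.05,.1):
        print('  ',tau,cr,[tuple(float(q) for q in run(np.array(c)/125,x0,tau,cr=cr))[:4] for x0 in (-.02,-.01,-.0,.01)])
E
python3 s2.py
```

```text
abr2
   0.02 0.02 [(1.0, 0.58, 0.397, 0.115), (1.0, 0.48, 0.427, 0.1), (1.0, 0.38, 0.457, 0.086), (1.0, 0.26, 0.499, 0.066)]
   0.02 0.05 [(1.0, 0.55, 0.396, 0.115), (1.0, 0.45, 0.426, 0.101), (1.0, 0.34, 0.459, 0.085), (1.0, 0.15, 0.515, 0.058)]
   0.02 0.1 [(1.0, 0.44, 0.41, 0.109), (1.0, 0.4, 0.425, 0.101), (1.0, 0.24, 0.471, 0.079), (0.0, 0.048, 0.006)]
   0.04 0.02 [(1.0, 0.54, 0.419, 0.113), (1.0, 0.46, 0.449, 0.099), (1.0, 0.37, 0.481, 0.084), (1.0, 0.21, 0.529, 0.062)]
   0.04 0.05 [(1.0, 0.51, 0.419, 0.113), (1.0, 0.42, 0.45, 0.099), (1.0, 0.31, 0.486, 0.081), (-1.0, -0.14, 0.984, -0.151)]
   0.04 0.1 [(1.0, 0.4, 0.436, 0.105), (1.0, 0.33, 0.46, 0.094), (1.0, 0.14, 0.518, 0.066), (0.0, 0.043, -0.01)]
abr3
   0.02 0.02 [(1.0, 0.59, 0.483, 0.193), (1.0, 0.59, 0.494, 0.188), (1.0, 0.59, 0.504, 0.184), (1.0, 0.59, 0.514, 0.179)]
   0.02 0.05 [(1.0, 0.52, 0.496, 0.187), (1.0, 0.51, 0.506, 0.183), (1.0, 0.51, 0.515, 0.178), (1.0, 0.51, 0.524, 0.174)]
   0.02 0.1 [(1.0, 0.36, 0.531, 0.17), (1.0, 0.35, 0.541, 0.166), (1.0, 0.34, 0.55, 0.161), (1.0, 0.33, 0.559, 0.157)]
   0.04 0.02 
[... 3275 characters left out ...]
33, 0.821, 0.181), (1.0, 0.43, 0.773, 0.204), (1.0, 0.51, 0.754, 0.214), (1.0, 0.56, 0.756, 0.212)]
   0.02 0.05 [(1.0, 0.29, 0.831, 0.176), (1.0, 0.33, 0.809, 0.187), (1.0, 0.43, 0.783, 0.2), (1.0, 0.43, 0.792, 0.195)]
   0.02 0.1 [(1.0, 0.17, 0.859, 0.163), (1.0, 0.2, 0.832, 0.176), (1.0, 0.22, 0.808, 0.187), (1.0, 0.24, 0.785, 0.199)]
   0.04 0.02 [(1.0, 0.33, 0.839, 0.182), (1.0, 0.41, 0.795, 0.203), (1.0, 0.5, 0.774, 0.213), (1.0, 0.54, 0.777, 0.211)]
   0.04 0.05 [(1.0, 0.27, 0.856, 0.174), (1.0, 0.34, 0.822, 0.19), (1.0, 0.4, 0.808, 0.197), (1.0, 0.41, 0.817, 0.192)]
   0.04 0.1 [(1.0, 0.14, 0.878, 0.163), (1.0, 0.17, 0.851, 0.176), (1.0, 0.19, 0.826, 0.188), (1.0, 0.2, 0.803, 0.199)]
```

{"api": "step_arm", "payload": {"moves": [[0,0,0,0.007,0],[0,0,0,0.008,0],[0,0,0,0,0],[0,0,0,0,0],[0,0,0,0,0],[0,0,0,0,0]]}}

```text
t: 13.35
tool_pos: [0.3985, -0.2037, 0.1482]
tool_rot: [-2.519, -1.853, 0.017]
contact_force: [0.3, 0.2, -2.2]
opening: 0.0134
```

```bash
python3 look.py 11 140 180 200 160
python3 - <<'E'
from kn import *
E
```

```text
t 13.35 pos [ 0.3985 -0.2037  0.1482] yawY -17.31 zaxis [-0.017  0.005 -1.   ] open 0.0134 F [ 0.3  0.2 -2.2] T [-0.05 -0.07 -0.02] q [-0.64 -0.31  2.09 -0.01  1.39 -0.33]
```

View pics/z11.png

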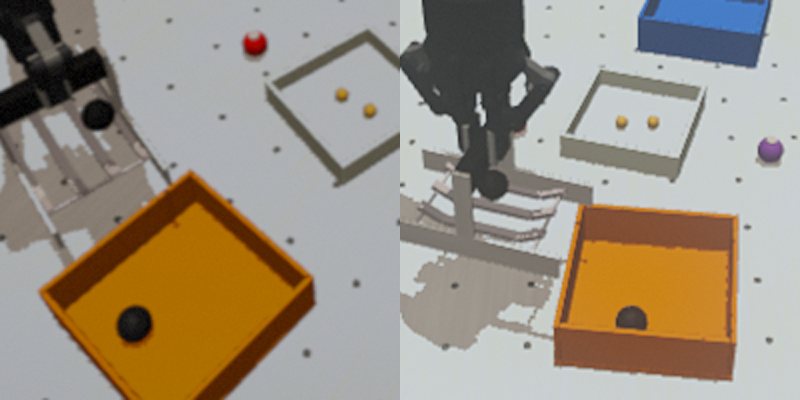

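{"api": "step_arm", "payload": {"moves": [[0,0.05,-0.0155,0,0],[0,0.059,-0.0185,-0.001,0],[0,0.059,-0.0185,-0.001,0],[0,-0.059,0.0185,0.001,0],[0,-0.059,0.0185,0.002,0],[0,-0.05,0.0155,0.002,0],[0,-0.0286,0.009,0.001,0],[0,-0.0143,0.0045,0,0],[0,0,0,0,0]]}}

```text
t: 14.58
tool_pos: [0.3562, -0.1909, 0.134]
tool_rot: [-2.496, -1.836, 0.035]
contact_force: [1.1, -0.9, -3.0]
opening: 0.0138
```

```bash
python3 look.py 12 140 180 200 160
python3 - <<'E'
from kn import *
E
```

```text
t 14.57 pos [ 0.3562 -0.1909  0.134 ] yawY -17.31 zaxis [-0.043  0.021 -0.999] open 0.0138 F [ 1.1 -0.9 -3. ] T [ 0.01 -0.05  0.01] q [-0.67 -0.4   2.18 -0.01  1.41 -0.37]
```

View pics/z12.png

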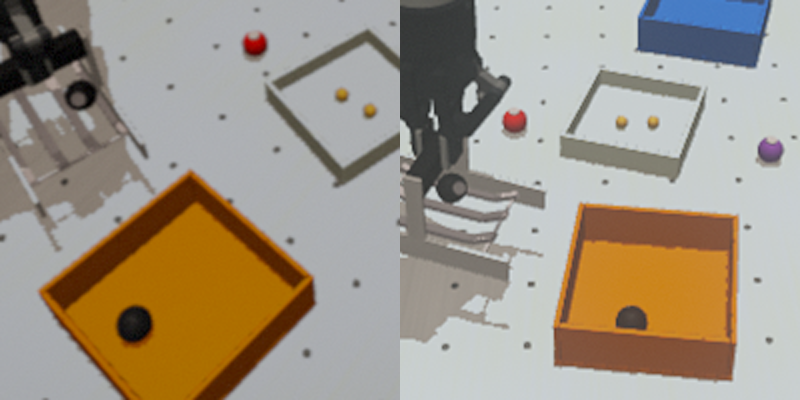

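{"api": "step_arm", "payload": {"moves": [[0,0.012,-0.004,0.004,0],[0,0.017,-0.005,0.006,0],[0,0.012,-0.004,0,0],[0,0,0,0,0],[0,0,0,0,0]]}}

```text
t: 15.3
tool_pos: [0.4047, -0.2067, 0.1462]
tool_rot: [-2.497, -1.84, 0.033]
contact_force: [-1.2, -0.4, -3.5]
opening: 0.0138
```

{"api": "step_arm", "payload": {"moves": [[0,0.05,-0.0155,0,0]]}}

```text
t: 15.42
tool_pos: [0.4528, -0.2211, 0.1449]
tool_rot: [-2.495, -1.837, 0.035]
contact_force: [0.2, -0.5, -0.6]
opening: 0.0133
```

{"api": "step_arm", "payload": {"moves": [[0,0.059,-0.0185,-0.001,0]]}}

```text
t: 15.55
tool_pos: [0.5128, -0.24, 0.1442]
tool_rot: [-2.496, -1.837, 0.035]
contact_force: [0.9, -0.5, -1.2]
opening: 0.0134
```

{"api": "step_arm", "payload": {"moves": [[0,0.059,-0.0185,-0.001,0]]}}

```text
t: 15.68
tool_pos: [0.5729, -0.2588, 0.1429]
tool_rot: [-2.496, -1.837, 0.035]
contact_force: [0.4, 0.1, -1.8]
opening: 0.0136
```

{"api": "step_arm", "payload": {"moves": [[0,-0.059,0.0185,0.001,0]]}}

```text
t: 15.8
tool_pos: [0.5198, -0.2436, 0.134]
tool_rot: [-2.485, -1.83, 0.043]
contact_force: [-3.8, 1.5, -2.5]
opening: 0.0133
```

{"api": "step_arm", "payload": {"moves": [[0,-0.059,0.0185,0.002,0]]}}

```text
t: 15.92
tool_pos: [0.4607, -0.2252, 0.1331]
tool_rot: [-2.479, -1.828, 0.047]
contact_force: [0.1, 0.1, -0.6]
opening: 0.0134
```

{"api": "step_arm", "payload": {"moves": [[0,-0.04,0.012,0.002,0]]}}

```text
t: 16.05
tool_pos: [0.4187, -0.2123, 0.1332]
tool_rot: [-2.476, -1.825, 0.049]
contact_force: [-0.6, 0.5, -1.9]
opening: 0.0135
```

{"api": "step_arm", "payload": {"moves": [[0,-0.015,0.005,0.001,0],[0,0,0,0,0]]}}

```text
t: 16.3
tool_pos: [0.401, -0.2062, 0.133]
tool_rot: [-2.475, -1.823, 0.05]
contact_force: [0.6, -0.7, -0.9]
opening: 0.0135
```

```bash
python3 look.py 13 140 180 200 160
```

```text
t 16.3 pos [ 0.401  -0.2062  0.133 ] yawY -17.24 zaxis [-0.066  0.035 -0.997] open 0.0135 F [ 0.6 -0.7 -0.9] T [-0.04 -0.11 -0.04] q [-0.63 -0.24  2.06 -0.01  1.4  -0.33]
```

View pics/z13.png

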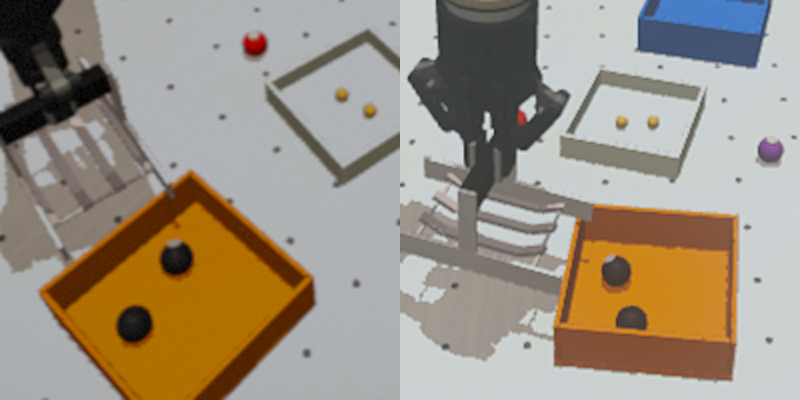

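{"api": "step_arm", "payload": {"moves": [[0,0,0,0.05,0],[0,0,0,0.06,0],[0,0.01,0.016,0,0],[0,0.024,0.038,0,0],[0,0.03,0.047,0,0],[0,0.03,0.047,0,0],[0,0.024,0.038,0,0],[0,0.012,0.02,0,0],[0,0.006,0.01,0,0],[0,0,0,0,0]]}}

```text
t: 17.65
tool_pos: [0.5503, 0.0151, 0.2504]
tool_rot: [-2.482, -1.829, 0.042]
contact_force: [0.8, -1.1, -1.8]
opening: 0.0134
```

```bash
python3 look.py 14 220 100 220 60
```

```text
t 17.65 pos [0.5503 0.0151 0.2504] yawY -17.21 zaxis [-0.057  0.031 -0.998] open 0.0134 F [ 0.8 -1.1 -1.8] T [-0.04 -0.02 -0.02] q [-0.12 -0.1   1.73  0.02  1.57  0.18]
```

View pics/z14.png

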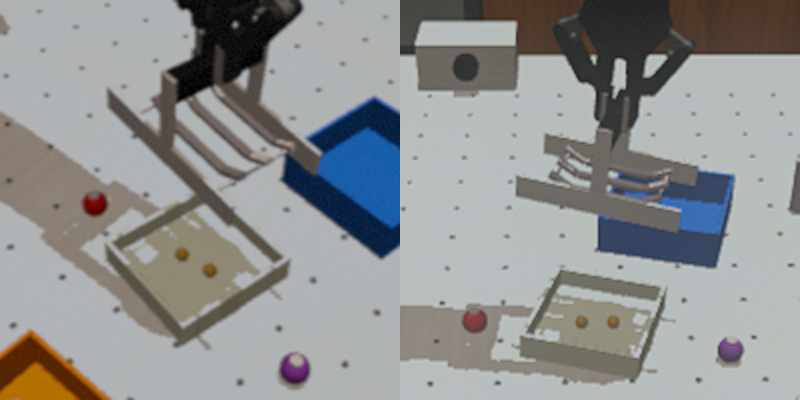

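Run:
```python
from h import *
o=st()
sc=ctrl.get_image('scene');si=ctrl.get_image('side')
def tri(a,b):
    (c1,d1),(c2,d2)=a,b
    A=np.stack([d1,-d2],1);s=np.linalg.lstsq(A,c2-c1,rcond=None)[0]
    p,q=c1+s[0]*d1,c2+s[1]*d2;return (p+q)/2,np.linalg.norm(p-q)
cv2.imwrite('pics/zz.png',np.hstack([cv2.resize(sc['color'][120:220,260:390,::-1],None,fx=3,fy=3,interpolation=2),cv2.resize(si['color'][100:200,260:390,::-1],None,fx=3,fy=3,interpolation=2)]))
p,e=tri(ray(sc,304,136),ray(si,321.5,125));print(p,e)
n=np.array([np.cos(np.radians(72.8)),np.sin(np.radians(72.8)),0])
print('handle top centre',p+.0435*n,'tcp',o['tool_pos'])
```

```text
t 17.75 pos [0.5498 0.0143 0.2505] yawY -17.3 zaxis [-0.057  0.031 -0.998] open 0.0135 F [-0.6  0.4 -2.6] T [-0.02 -0.05  0.03] q [-0.12 -0.1   1.73  0.02  1.57  0.18]
[ 0.53732352 -0.03007515  0.27184752] 0.003283904043478724
handle top centre [0.55018682 0.01147946 0.27184752] tcp [0.54978194 0.01427133 0.25046338]
```

View pics/zz.png

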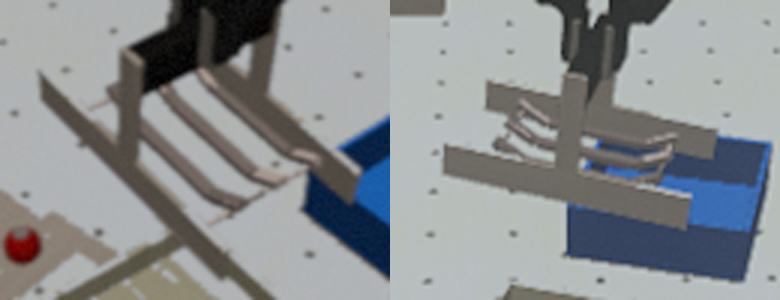

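{"api": "step_arm", "payload": {"moves": [[0,-0.005,0.001,-0.03,0],[0,-0.005,0.001,-0.04,0],[0,0,0,-0.03,0],[0,0,0,-0.015,0],[0,0,0,0,0]]}}

```text
t: 18.48
tool_pos: [0.5389, 0.0119, 0.1353]
tool_rot: [-2.493, -1.821, 0.036]
contact_force: [0.8, -0.3, -2.5]
opening: 0.0131
```

```bash
python3 -c "
from h import *
st()"
```

```text
t 18.48 pos [0.5389 0.0119 0.1353] yawY -17.71 zaxis [-0.051  0.03  -0.998] open 0.0131 F [ 0.8 -0.3 -2.5] T [-0.04 -0.07  0.04] q [-0.13 -0.04  1.87  0.02  1.36  0.18]
```

{"api": "step_arm", "payload": {"moves": [[0,0.001,0.004,-0.01,0],[0,0,0,-0.01,0],[0,0,0,-0.008,0],[0,0,0,0,0]]}}

```text
t: 18.98
tool_pos: [0.5423, 0.0157, 0.1089]
tool_rot: [-2.497, -1.823, 0.03]
contact_force: [-0.6, 0.3, -1.7]
opening: 0.0135
```

```bash
python3 look.py 15 230 120 230 110
```

```text
t 18.98 pos [0.5423 0.0157 0.1089] yawY -17.72 zaxis [-0.045  0.029 -0.999] open 0.0135 F [-0.6  0.3 -1.7] T [-0.07 -0.09 -0.  ] q [-0.12 -0.    1.88  0.02  1.31  0.18]
```

View pics/z15.png

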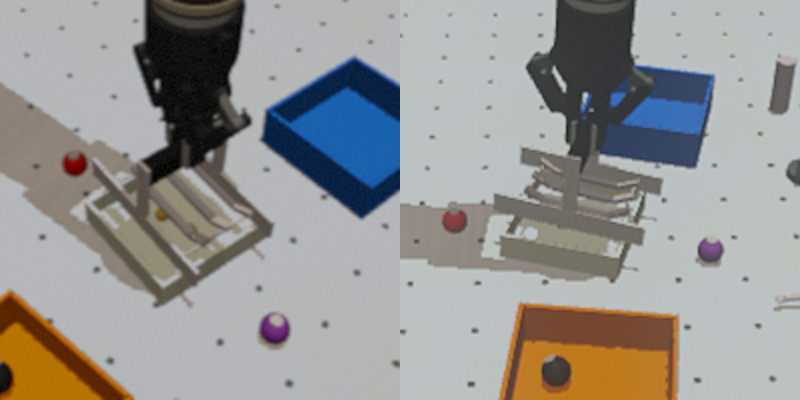

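{"api": "step_arm", "payload": {"moves": [[0,-0.001,0,-0.004,0],[0,0,0,-0.003,0],[0,0,0,-0.003,0],[0,0,0,-0.001,0]], "newtons": 20}}

```text
t: 19.58
tool_pos: [0.5435, 0.0162, 0.1051]
tool_rot: [-2.499, -1.823, 0.025]
contact_force: [-0.8, -0.5, -0.3]
opening: 0.0135
```

```bash
python3 look.py 16 230 120 230 110
```

```text
t 19.57 pos [0.5435 0.0162 0.1051] yawY -17.74 zaxis [-0.041  0.03  -0.999] open 0.0135 F [-0.8 -0.5 -0.3] T [-0.41  0.15 -0.15] q [-0.12  0.    1.89  0.03  1.3   0.18]
```

View pics/z16.png

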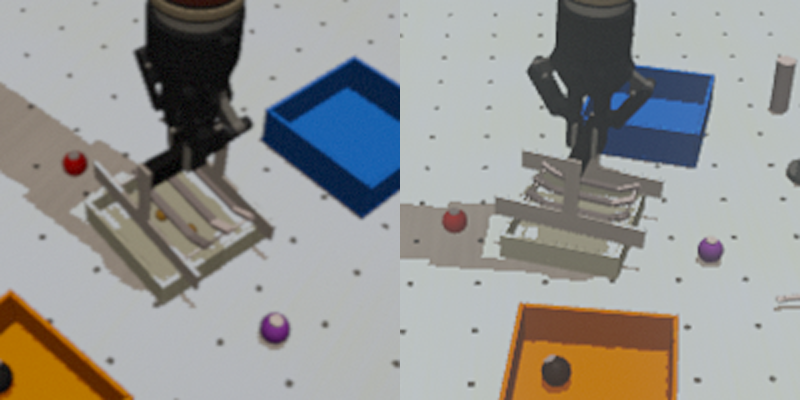

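Contact has begun (force changed by about 2 N). I'll press a little more at low grip, to level it.

{"api": "step_arm", "payload": {"moves": [[0,-0.003,0,-0.004,0],[0,-0.002,0,-0.003,0],[0,0,0,-0.003,0],[0,0,0,0,0]], "newtons": 20}}

```text
t: 20.18
tool_pos: [0.5438, 0.0166, 0.1047]
tool_rot: [-2.504, -1.828, 0.01]
contact_force: [0.0, -0.9, -1.3]
opening: 0.0134
```

```bash
python3 -c "
from h import *
st()"
```

```text
t 20.18 pos [0.5438 0.0166 0.1047] yawY -17.72 zaxis [-0.029  0.03  -0.999] open 0.0134 F [ 0.  -0.9 -1.3] T [-0.23  0.02 -0.04] q [-0.12 -0.01  1.89  0.03  1.29  0.18]
```

{"api": "step_arm", "payload": {"moves": [[0,-0.003,0,-0.006,0],[0,-0.002,0,-0.006,0],[0,-0.002,0,-0.006,0],[0,0,0,-0.005,0],[0,0,0,0,0]], "newtons": 20}}

```text
t: 20.8
tool_pos: [0.5449, 0.0176, 0.1043]
tool_rot: [-2.508, -1.837, -0.009]
contact_force: [-0.1, 0.3, -3.1]
opening: 0.0137
```

```bash
python3 look.py 17 230 120 230 110
```

```text
t 20.8 pos [0.5449 0.0176 0.1043] yawY -17.54 zaxis [-0.014  0.03  -0.999] open 0.0137 F [-0.1  0.3 -3.1] T [-0.1  -0.13 -0.  ] q [-0.12 -0.01  1.9   0.03  1.27  0.18]
```

View pics/z17.png

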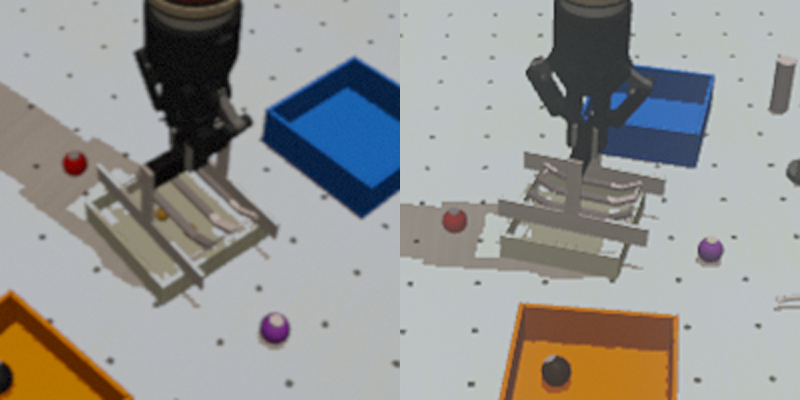

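{"api": "step_arm", "payload": {"moves": [[0,-0.004,0.001,0.002,0],[0,-0.004,0,0,0],[0,0,0,0,0]], "newtons": 30}}

```text
t: 21.28
tool_pos: [0.5361, 0.0191, 0.1041]
tool_rot: [-2.507, -1.836, -0.01]
contact_force: [0.6, 0.8, 3.0]
opening: 0.0136
```

```bash
python3 -c "
from h import *
st()"
```

```text
t 21.27 pos [0.5361 0.0191 0.1041] yawY -17.54 zaxis [-0.015  0.031 -0.999] open 0.0136 F [0.6 0.8 3. ] T [-0.13 -0.17 -0.01] q [-0.12 -0.03  1.92  0.03  1.27  0.18]
```

{"api": "step_arm", "payload": {"moves": [[0,0,0,-0.003,0],[0.4,0,0,0,0],[0.6,0,0,0,0],[0.8,0,0,0,0],[0.8,0,0,0,0],[0.8,0,0,0,0]]}}

```text
t: 22.02
tool_pos: [0.5344, 0.02, 0.1008]
tool_rot: [-2.504, -1.832, -0.006]
contact_force: [0.6, -0.9, -0.1]
opening: 0.0684
```

```bash
python3 look.py 18 230 120 230 110
```

```text
t 22.02 pos [0.5344 0.02   0.1008] yawY -17.59 zaxis [-0.02   0.034 -0.999] open 0.0684 F [ 0.6 -0.9 -0.1] T [-0.03 -0.05  0.02] q [-0.12 -0.03  1.92  0.03  1.27  0.18]
```

View pics/z18.png

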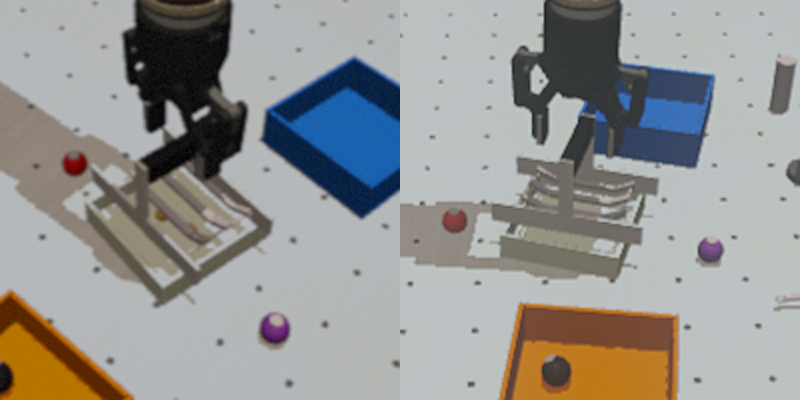

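Released and seated. I'll raise straight up and then move back so the cameras see it.

{"api": "step_arm", "payload": {"moves": [[1,0,0,0.02,0],[1,0,0,0.04,0],[1,0,0,0.05,0],[1,0,0,0.05,0],[1,-0.02,0.05,0.02,0],[1,-0.02,0.05,0,0],[1,-0.02,0.05,0,0],[1,0,0.04,0,0],[1,0,0,0,0]]}}

```text
t: 23.25
tool_pos: [0.4723, 0.2151, 0.303]
tool_rot: [-2.512, -1.833, -0.032]
contact_force: [0.1, 1.0, -0.2]
opening: 0.0853
```

```bash
python3 look.py 19 160 190 230 140
python3 - <<'E'
from h import *
a=cv2.resize(cv2.imread('pics/c19.png')[170:275,265:375],None,fx=5.5,fy=5.5,interpolation=2);cv2.imwrite('pics/y1.png',a)
b=cv2.resize(cv2.imread('pics/s19.png')[160:255,265:370],None,fx=6,fy=6,interpolation=2);cv2.imwrite('pics/y2.png',b)
E
```

```text
t 23.25 pos [0.4723 0.2151 0.303 ] yawY -17.74 zaxis [-0.002  0.038 -0.999] open 0.0853 F [ 0.1  1.  -0.2] T [-0.02 -0.03  0.02] q [ 0.26 -0.25  1.77  0.04  1.61  0.57]
```

View pics/y1.png

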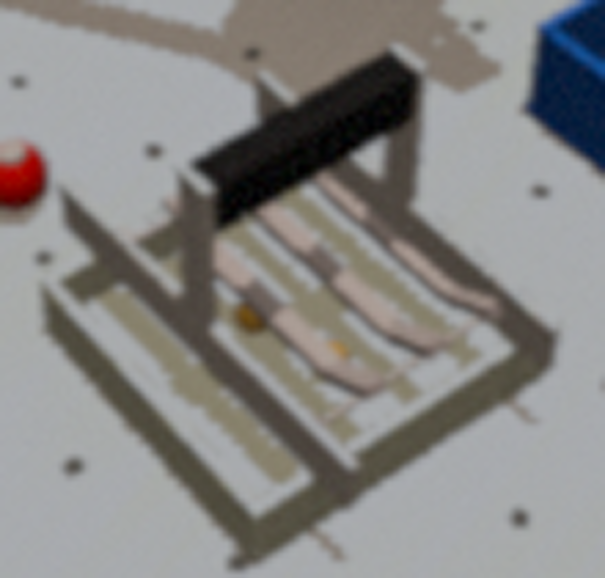

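View pics/y2.png

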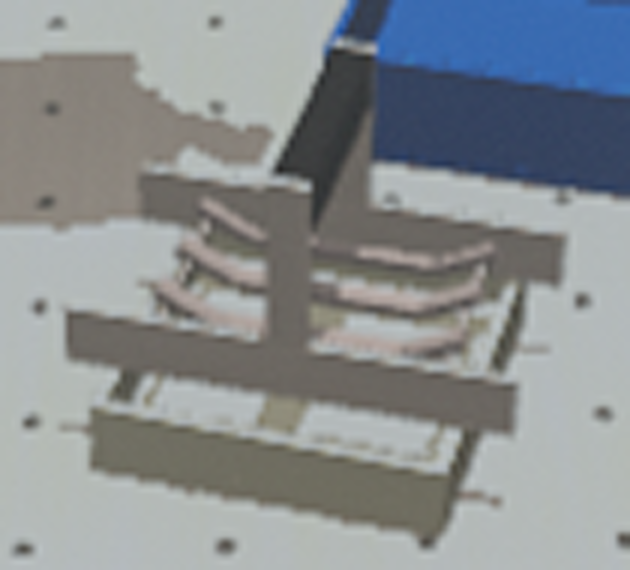

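View pics/z19.png

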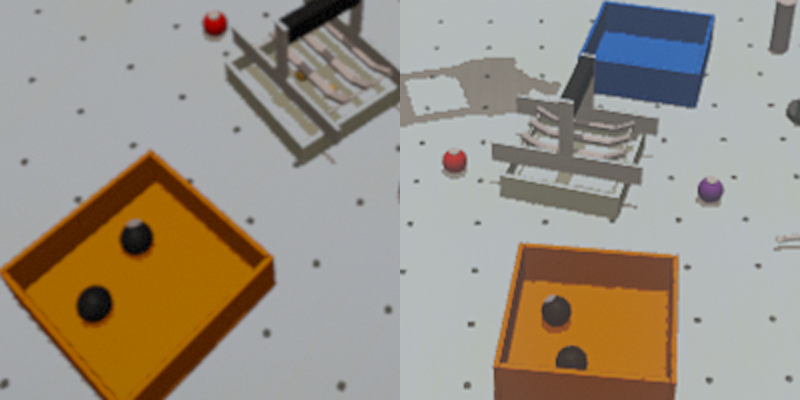

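```bash
python3 -c "
from h import *
st();print(ctrl.finish_job())"
```

```text
t 23.35 pos [0.4729 0.2131 0.3028] yawY -17.91 zaxis [-0.002  0.037 -0.999] open 0.0852 F [ 0.6  0.6 -0.1] T [ 0.01 -0.04  0.01] q [ 0.26 -0.25  1.77  0.04  1.61  0.57]
the job is handed in; nothing more can be done
None
```

I gripped the sieve by its handle and shook it along y over the pan. Both brass balls dropped through while both knobs stayed on. I then put both knobs in the orange tub, set the sieve back on its pan, let go and handed the job in at about 23 s.

- **Tipping:** the moves allow no tilt, so I could not tip the sieve to 50 degrees. I held it low over the orange tub, ran it along x and reversed sharply, so the knobs rolled over the +x end. The first run put one knob in. Two more runs failed to move the second knob, and the fourth put it in.
- **Tool tilt:** the fast runs left the tool about 4 degrees off vertical. Most of that went as the sieve came to rest on the pan, and it settled on release.
- **Last camera check:**
  - Both knobs are inside the orange tub, and both brass balls are in the pan under the sieve (one of them only partly visible).
  - By eye, the sieve stands level on its pan, with the handle a few millimetres from its starting place in both views. I did not measure either number after letting go.
  - The arm is clear of everything.

No final check failed or disagreed; `finish_job()` gives no verdict.

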